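# Snug a loose screw eye with a tommy bar

### The arm

A 6-joint arm with a two-finger parallel gripper is mounted at the origin on a cart in front of the work surface, level with it; the furniture and walls round the work are solid. World frame = base frame: x ahead of the robot, y to its left, z up, the work surface at z = 0. Lengths are in mm, angles in rad, forces in N, time in s.
With the tool pointing down it reaches from about 325 to 850 mm from the base axis. Payload 4.4 kg.
Tool frame: the origin (TCP) lies midway between the tips of the shut fingers; the grasp point (between the pads) lies 19 mm behind it; z points along the fingers, y is the line along which they close (so a half turn about z gives the same grasp; the last joint's range is limited). The gripper opens to 94 mm and grips with 3 to 60 N. Pads are 16 mm wide; open, the fingers measure 119 mm over their backs; the gripper's body (75 mm by 177 mm) begins 78 mm behind the grasp point.
Start: joints at [-1.397, 0.207, 1.542, -0, 1.393, -0.15], TCP at [183.481, -544.942, 205.447] pointing down, gripper open.
Joint ranges: [-2.73, 2.73], [-0.86, 2.22], [0.23, 2.46], [-1.11, 4.25], [0.08, 2.63], [-2.82, 2.82]. Speed limits (rad/s): [2.79, 2.79, 3.14, 3.14, 3.14, 3.14].

### API

Orientations are given as [roll, pitch, yaw] about the fixed x, y, z axes, in that order (R = Rz(yaw) Ry(pitch) Rx(roll)).
In Python, from plant import ctrl, viewer, workorder gives the robot as it stands.
- The arm moves only by the shell command python3 -m jog 'ROWS' [OPENING] [FORCE]. ROWS is JSON, a list of rows, each a list of 4 numbers: the shift along the tool's x, y, z in mm, then the turn about the tool's z in degrees. A call has 1 to 12 rows; each row is the pose to reach, as a shift and turn from the pose commanded when the call began, along the tool's axes at that moment; what a row does not reach only later rows make up. A row lasts 1/12 s, in which the tool goes at most 41.7 mm and 7.16 degrees, less where a joint would pass 70% of its speed; a pose out of reach is approached as far as the arm can. A call with a gripper value outside its range is refused whole. OPENING is the opening in per cent of the stroke, from 0 (shut) to 100 (fully open), set as the call begins (- or left out, the last holds). The fingers move at their own pace and stop on an object; FORCE is the grip in N (left out, the last holds). Time passes only in rows, so rows that repeat a pose let the fingers close. It gives the time, the measured TCP pose, the force, the opening and the grip force at its end, in the units of the state.
- ctrl.get_obs(): the state, without advancing time (a new reading comes with each control period).
- viewer.snapshot(name): name is "side" or "top" or "wrist"; returns a dict with "color" (400x640x3 uint8, red, green, blue), "fx", "fy", "cx", "cy" (pixels), "k1" (the pictures are not rectified: a ray, as slopes to the right and down, at radius r is drawn at 1 + k1 r^2 times it, then the intrinsics apply), "rvec" (rotation vector, rad) and "tvec" (3), from world to camera coordinates, as OpenCV has them; the wrist camera has in their place "mount" (4x4, takes a point from camera to tool coordinates, whose origin is the TCP and whose axes are the flange's). Camera axes: x right, y down, z forward; pixel columns grow to the right and rows downward; lengths in mm; the calibration is good to about 2 mm. A picture is of the moment at which its call begins: read the wrist's pose just before it. There is no depth.
- workorder.sign_off(): hands the job in; it is judged then, once.
The state is a dict: "clock": time; "q": joint angles; "dq": joint speeds; "effort": joint torques, N m; "position": TCP position; "ee_rot": TCP orientation; "ft_force": force on the tool from outside, world axes, zero at the start; "torque": the same for the moment, N m; "opening": finger opening in mm; "gripper_force": force on a finger pad.
Only numpy, scipy, OpenCV 4.12 (cv2) and the standard library are available. Lean on these libraries where they do the work, as an engineer would, in place of code of your own. Each camera call takes 0.05 s, during which the arm holds its last target. There are 200 camera calls.

### The job

The screw eye in the round wooden anchor has worked loose. Take the steel bar from its rest, slide it through the eye's loop and use it to turn the eye clockwise (seen from above) until you feel its shoulder come up firm, then nip it up by a few degrees and no more than 20, so that it stays tight without stripping; then draw the bar out and lay it back in the two notches of its rest. Turn the eye with the bar and not with the fingers, do not force the bar, and leave the other things alone.

Things in the scene. Friction and masses are not known exactly. Their poses are not given: they have to be found in the camera images.
- bar: plain steel bar, diameter 10, length 160 with round ends, 90 g. Origin at its middle, x along its length. Both ends alike. At the start it lies in the rest.
- rest: plywood rest, fixed to the table: board 160 x 50 x 8 with two upright V-notched posts (10 thick, tops about 56 high) centred 62 either side of the middle along its x axis. Origin at the centre of the board's underside; the bar lies in both notches along the rest's x axis with its centre line 44 above the table. Between the posts the bar is free for 110 mm.
- eye: steel screw eye upright in the middle of a round wooden anchor (diameter 110, 30 high, fixed). Origin: centre of the loop's hole, 90 above the table, on the upright axis it turns about; x runs level through the hole. Hole diameter 14, loop 14 thick along x, 28 across; a 10 mm bar can swing about 0.25 rad to either side in it. Turns clockwise from above (its thread drags 0.15 N m) until its shoulder bears.
- flux_tin: small round tin, 47 across, 21 high, bystander; origin under its centre
- solder_reel: reel, 58 across, 30 high, bystander; origin under its centre
- kapton_tape: roll of tape, 74 across, 16 high, bystander; origin under its centre
- nip (a joint): how far the eye has been turned clockwise after its shoulder came to bear on the washer, rad: 0 while it is loose. The free turn before that is unknown, 0.4 to 1.05 rad; from there the turning moment steps up from 0.15 to 0.45 N m and stays so (no hard stop), and this value grows. The eye stays where it is left; do not turn it back.
- wick_reel: small reel, 42 across, 12 high, bystander; origin under its centre

How it is judged:
By the outcome, as a careful person would: the job done as asked, in the order asked, and still so for the second after the job is handed in, with the robot touching nothing.
It also fails if it takes over 67 s, if anything falls off the work surface, if the arm or the gripper's body presses on something with over 40 N, if the wrist force passes 120 N, or if a joint passes its speed limit or range.

## Working session

There is one attempt and no reset: what is moved stays moved. The work goes in short steps, Python scripts to look and compute and a shell command to move; the robot and the scene stay as the last step left them, time stands still between calls to the robot, and variables do not carry over. Pictures are saved under pics/ and viewed, at most 12 in all, crops included, and the job is handed in when it is done.

```bash
mkdir -p pics; ls; cat > h.py <<'E'
import numpy as np, cv2
from plant import ctrl, viewer, workorder
from scipy.spatial.transform import Rotation as R
def snap(name,fn=None):
    o=ctrl.get_obs(); s=viewer.snapshot(name)
    if fn: cv2.imwrite('pics/'+fn+'.png',s['color'][:,:,::-1])
    s['obs']=o
    if name=='wrist':
        T=np.eye(4); T[:3,:3]=R.from_euler('xyz',o['ee_rot']).as_matrix(); T[:3,3]=o['position']
        C=T@np.array(s['mount']); s['Rc'],s['c']=C[:3,:3],C[:3,3]
    else:
        Rm=cv2.Rodrigues(np.array(s['rvec'],float))[0]; s['Rc']=Rm.T; s['c']=-Rm.T@np.array(s['tvec'],float).ravel()
    return s
def ray(s,uv):
    d=np.array([(uv[0]-s['cx'])/s['fx'],(uv[1]-s['cy'])/s['fy']]); u=d.copy()
    for _ in range(20): u=d/(1+s['k1']*(u@u))
    v=s['Rc']@np.array([u[0],u[1],1.]); return s['c'],v/np.linalg.norm(v)
def onz(s,uv,z):
    c,v=ray(s,uv); return c+v*(z-c[2])/v[2]
def tri(rs):
    A=np.zeros((3,3));b=np.zeros(3)
    for c,v in rs:
        P=np.eye(3)-np.outer(v,v);A+=P;b+=P@c
    x=np.linalg.solve(A,b); return x,[np.linalg.norm((np.eye(3)-np.outer(v,v))@(x-c)) for c,v in rs]
def proj(s,p):
    q=s['Rc'].T@(np.array(p,float)-s['c']); u=q[:2]/q[2]; u=u*(1+s['k1']*(u@u))
    return np.array([u[0]*s['fx']+s['cx'],u[1]*s['fy']+s['cy']])
E
python3 - <<'E'
from h import *
for n in('side','top','wrist'):
    s=snap(n,n+'0'); print(n,s['fx'],s['k1'],s['c'].round(),s['Rc'][:,2].round(2), s['Rc'][:,0].round(2))
o=ctrl.get_obs(); print({k:np.round(v,3) for k,v in o.items()})
t=cv2.imread('pics/top0.png');si=cv2.imread('pics/side0.png')
E
```

```text
pics
side 488.61733826541774 0.011331152456469193 [ 99. 739. 680.] [ 0.42 -0.73 -0.54] [-0.86 -0.51  0.02]
top 440.3171948214095 -0.0971281892325813 [ 397.  -34. 1078.] [ 0.16  0.   -0.99] [-0.01 -1.   -0.  ]
wrist 294.11108618923976 -0.0406042205302544 [ 251. -522.  384.] [-0.23 -0.07 -0.97] [ 0.32 -0.95 -0.  ]
{'clock': np.float64(0.15), 'q': array([-1.397,  0.207,  1.543,  0.   ,  1.393, -0.15 ]), 'dq': array([-0.001, -0.002, -0.005,  0.001, -0.001, -0.001]), 'effort': array([-0.0000e+00, -3.7132e+01, -2.8181e+01,  7.0000e-02,  3.3000e-02,
       -0.0000e+00]), 'position': array([ 183.388, -544.334,  204.555]), 'ee_rot': array([-3.14 , -0.   ,  0.325]), 'ft_force': array([ 0.723,  0.011, -0.291]), 'torque': array([ 0.025,  0.047, -0.022]), 'gripper_force': np.float64(0.0), 'opening': np.float64(93.908)}
```

View pics/top0.png

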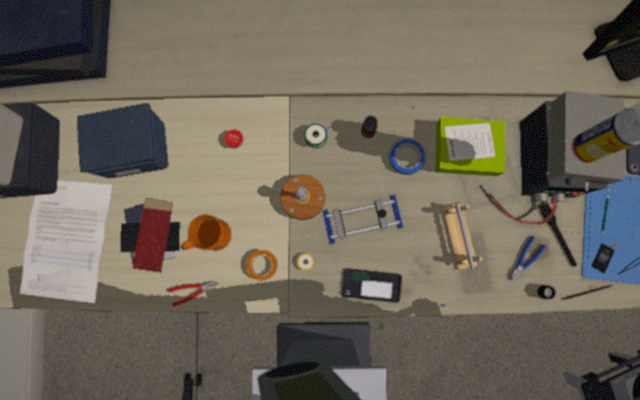

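View pics/side0.png

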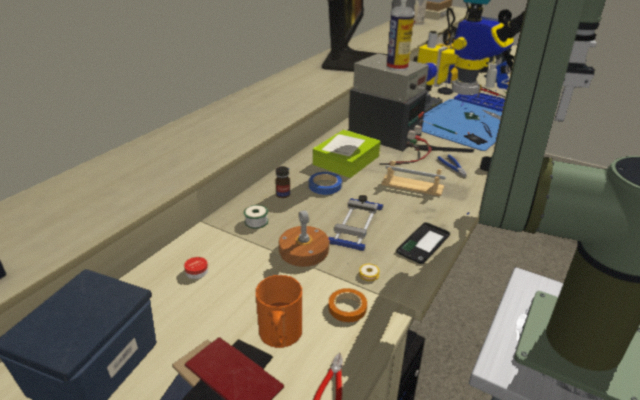

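The top view shows the rest with the bar at about (460,235), the eye in its anchor at (302,195), and a vise between them at (364,218). In the side view the rest is at (415,180) and the eye at (304,225). Next I'll look at enlarged crops.

```bash
python3 - <<'E'
import cv2, numpy as np
t=cv2.imread('pics/top0.png');s=cv2.imread('pics/side0.png')
f=lambda im,x,y,w,h:cv2.resize(im[y:y+h,x:x+w],(400,300),interpolation=cv2.INTER_CUBIC)
a=np.hstack([f(t,262,165,80,60),f(t,410,190,100,75)])
b=np.hstack([f(s,264,200,80,60),f(s,370,145,100,75)])
cv2.imwrite('pics/crops.png',np.vstack([a,b]))
E
```

```text
(no output)
```

View pics/crops.png

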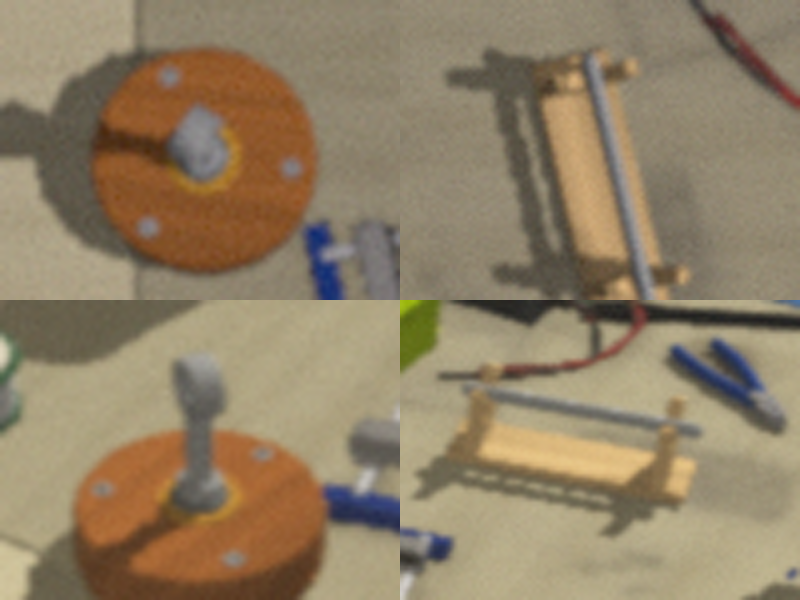

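The crops show the bar's ends at about top (457.5,204) and (472,267), and side (386,167) and (445,178). The loop centre is at about top (302.6,193) and side (304,217).

```bash
python3 - <<'E'
from h import *
t=snap('top');s=snap('side')
for a,b in [((457.5,204),(386.5,167.2)),((471.5,265),(444.5,178.2)),((303,193),(304,217.2))]:
    x,r=tri([ray(t,a),ray(s,b)]);print(x.round(1),np.round(r,1))
print(onz(t,(302.8,196.8),30),onz(t,(457.5,204),44),onz(t,(471.5,265),44))
E
```

```text
[ 534.9 -337.6   38.6] [0.3 0.3]
[ 386.1 -365.5   37.8] [3.2 3.2]
[559.   30.5  84.2] [1.7 1.7]
[556.85586985  33.67359986  30.        ] [ 533.92946147 -336.11261224   44.        ] [ 389.16994906 -362.49047546   44.        ]
```

```bash
python3 -m jog '[[359,-89,0,-84],[359,-89,0,-84],[359,-89,0,-84],[359,-89,0,-84],[359,-89,0,-84],[359,-89,0,-84],[359,-89,0,-84],[359,-89,0,-84],[359,-89,0,-84],[359,-89,0,-84],[359,-89,0,-84],[359,-89,0,-84]]' 100
python3 -m jog '[[0,0,0,-86],[0,0,0,-86],[0,0,0,-86],[0,0,0,-86],[0,0,0,-86],[0,0,0,-86],[0,0,0,-86],[0,0,0,-86],[0,0,0,-86],[0,0,0,-86],[0,0,0,-86],[0,0,0,-86]]'
python3 -m jog '[[0,0,0,-2],[0,0,0,-2],[0,0,0,-2]]'
python3 - <<'E'
from h import *
s=snap('wrist','w1'); print(s['obs']['q'].round(3),s['obs']['position'],s['obs']['ee_rot'])
print(proj(s,(534,-337,44)),proj(s,(388,-363,44)))
E
```

```text
clock: 1.25
position: [496.1, -345.0, 205.0]
ee_rot: [-3.141, -0.001, 1.799]
ft_force: [-0.0, 0.7, 0.3]
opening: 94.0
gripper_force: 0.0
clock: 2.25
position: [495.2, -345.9, 205.2]
ee_rot: [3.141, -0.0, -2.986]
ft_force: [-0.7, 0.1, -0.0]
opening: 94.1
gripper_force: 0.0
clock: 2.5
position: [495.2, -346.0, 205.3]
ee_rot: [3.141, -0.0, -2.959]
ft_force: [-0.2, -0.1, 0.3]
opening: 94.0
gripper_force: 0.0
[-0.753  0.268  1.467  0.     1.407 -2.507] [ 495.2381549  -345.95075204  205.27617195] [ 3.14130676e+00 -1.99130581e-04 -2.95859060e+00]
[326.68465291 221.32841949] [327.58593723  92.06853777]
```

View pics/w1.png

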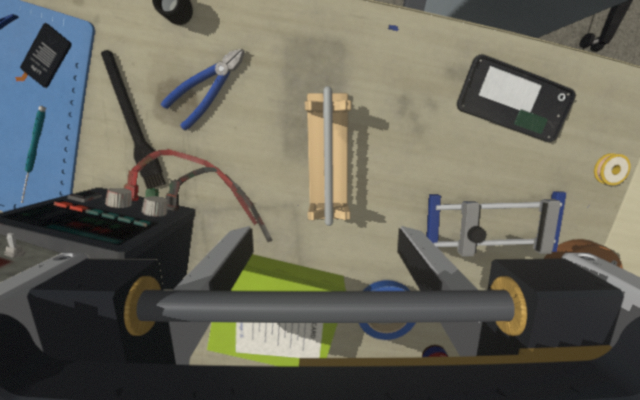

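The wrist view shows the bar running from (327.5,88) to (329,222), along the tool's x as predicted. The power supply's corner is at about (190,205) on the left, and the vise is at (495,225).

```bash
python3 - <<'E'
from h import *
s=snap('wrist');t=snap('top');sd=snap('side')
for a,b,c in [((329,222.5),(457.5,204),(386.5,167.2)),((327.5,87.5),(471.8,267),(444.5,178.2))]:
    x,r=tri([ray(s,a),ray(t,b),ray(sd,c)]);print(x.round(1),np.round(r,1), tri([ray(s,a),ray(sd,c)])[0].round(1), onz(s,a,44).round(1))
for z in (80,110,140): print(z,onz(s,(192,205),z),onz(s,(185,240),z),onz(t,(521,192),z),onz(t,(528,103),z))
# bar mask in the wrist image along the shank
im=s['color'].astype(int)
for v in (115,150,195):
    row=im[v,300:360]; d=np.abs(row[:,0]-row[:,2]); w=np.where((d<25))[0]; print(v,(w+300).tolist(), )
E
```

```text
[ 534.8 -335.2   41. ] [1.8 1.8 1.1] [ 534.9 -334.    40.9] [ 535. -334.   44.]
[ 383.2 -364.3   39.4] [0.5 1.2 0.8] [ 382.6 -364.1   39.5] [ 383.3 -364.    44. ]
80 [ 531.22573331 -485.34261535   80.        ] [ 572.97665858 -490.26765913   80.        ] [ 555.845013   -478.70318988   80.        ] [ 774.93389259 -515.56365423   80.        ]
110 [ 521.16418043 -472.83954279  110.        ] [ 558.80292556 -477.27950349  110.        ] [ 551.06866324 -465.32190341  110.        ] [ 763.57215047 -501.07441275  110.        ]
140 [ 511.10262755 -460.33647022  140.        ] [ 544.62919253 -464.29134785  140.        ] [ 546.29231348 -451.94061694  140.        ] [ 752.21040835 -486.58517128  140.        ]
115 [304, 305, 323, 324, 325, 326, 327, 328, 329, 330, 331, 332, 348, 349, 350, 351, 352, 353, 354, 355, 356, 357, 358, 359]
150 [325, 326, 327, 328, 329, 330, 331, 349, 350, 351, 357, 358, 359]
195 [325, 326, 327, 328, 329, 330, 331, 348, 349, 350, 357, 358, 359]
```

```bash
python3 -m jog '[[1,4,30,-0.7],[1,4,60,-0.7],[1,4,90,-0.7],[1,4,115,-0.7],[1,4,135,-0.7],[1,4,150,-0.7],[1,4,162,-0.7],[1,4,171,-0.7],[1,4,177,-0.7],[1,4,181,-0.7],[1,4,181,-0.7],[1,4,181,-0.7]]' 60
python3 -m jog '[[0,0,0,0],[0,0,0,0],[0,0,0,0],[0,0,0,0],[0,0,0,0],[0,0,0,0],[0,0,0,0],[0,0,0,0],[0,0,0,0],[0,0,0,0],[0,0,0,0],[0,0,0,0]]' 0 10
```

```text
clock: 3.7
position: [494.1, -342.7, 25.1]
ee_rot: [-3.141, 0.001, -2.945]
ft_force: [-0.6, 0.2, -0.5]
opening: 56.4
gripper_force: 0.0
clock: 4.7
position: [493.6, -342.3, 24.5]
ee_rot: [3.142, -0.0, -2.945]
ft_force: [0.1, 0.7, 0.9]
opening: 9.4
gripper_force: 10.0
```

```bash
python3 -m jog '[[0,0,0,0],[0,0,0,0],[0,0,0,0],[0,0,-2,0],[0,0,-6,0],[0,0,-14,0],[0,0,-28,0],[0,0,-48,0],[0,0,-75,0],[0,0,-100,0],[0,0,-118,0],[0,0,-126,0]]' - 50
python3 -m jog '[[-6,12,0,0],[-20,36,0,0],[-38,70,0,0],[-58,108,0,0],[-80,148,0,0],[-102,188,0,0],[-124,228,0,0],[-146,268,0,0],[-168,308,0,0],[-190,348,0,0],[-210,388,0,0],[-225,415,0,0]]'
python3 -m jog '[[-232,428,0,0]]' >/dev/null; true
```

```text
clock: 5.7
position: [495.3, -343.8, 154.9]
ee_rot: [-3.136, 0.004, -2.945]
ft_force: [1.0, 0.1, -0.7]
opening: 8.6
gripper_force: 50.0
clock: 6.7
position: [626.5, 95.1, 148.4]
ee_rot: [3.141, -0.004, -2.945]
ft_force: [0.9, -0.5, -0.9]
opening: 8.6
gripper_force: 50.0
```

That last row was relative to the new start pose, so it added one extra step of about 42 mm. It did no harm. I'll look from here.

```bash
python3 -m jog '[[0,0,0,0],[0,0,0,0],[0,0,0,0]]'
python3 - <<'E'
from h import *
s=snap('wrist','w2'); print(s['obs']['q'].round(3),s['obs']['position'],s['obs']['ee_rot'])
p=proj(s,(558,31,90));print(p)
im=s['color'][:,:,::-1]; x,y=p.astype(int); x0=max(0,min(x-60,520));y0=max(0,min(y-45,310)); print(x0,y0)
cv2.imwrite('pics/w2c.png',np.vstack([cv2.resize(im,(480,300)),cv2.resize(im[y0:y0+75,x0:x0+120],(480,300),interpolation=cv2.INTER_CUBIC)]))
E
```

```text
clock: 7.03
position: [638.9, 132.1, 148.6]
ee_rot: [-3.141, -0.004, -2.944]
ft_force: [0.6, -0.5, -1.0]
opening: 8.4
gripper_force: 50.0
[ 7.200e-02  4.170e-01  1.390e+00 -1.000e-03  1.338e+00 -1.697e+00] [638.88251226 132.14531535 148.5972859 ] [-3.14148276 -0.00356098 -2.94398161]
[217.06285439  89.03159305]
157 44
```

View pics/w2c.png

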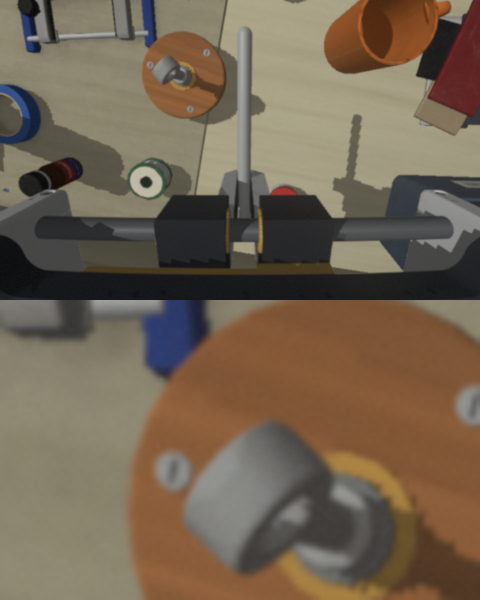

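The wrist view shows the loop at about full-frame pixel (221,170)/(157+64,44+50), with the hole's face turned to the lower right. So the hole's axis runs upper-left to lower-right in this picture. I'll take a second view from more directly overhead.

```bash
python3 -m jog '[[4,-18,-5,0],[8,-36,-15,0],[11,-54,-30,0],[11,-54,-30,0],[11,-54,-30,0]]'
python3 - <<'E'
from h import *
s=snap('wrist','w3'); print(s['obs']['position'],s['obs']['ee_rot'])
np.savez('w3.npz',**{k:s[k] for k in('fx','fy','cx','cy','k1','Rc','c')})
p=proj(s,(558,31,97));print(p)
im=s['color'][:,:,::-1]; x0,y0=(p-[50,40]).astype(int); print(x0,y0)
cv2.imwrite('pics/w3c.png',cv2.resize(im[y0:y0+75,x0:x0+100],(800,600),interpolation=cv2.INTER_CUBIC))
# axis from first view's lines (pose as recorded then)
s['c']=s['c'];o=dict(position=[638.88251226,132.14531535,148.5972859],ee_rot=[-3.14148276,-0.00356098,-2.94398161])
T=np.eye(4);T[:3,:3]=R.from_euler('xyz',o['ee_rot']).as_matrix();T[:3,3]=o['position'];C=T@np.array(s['mount'])
w=dict(s);w['Rc'],w['c']=C[:3,:3],C[:3,3]
np.savez('w2.npz',**{k:w[k] for k in('fx','fy','cx','cy','k1','Rc','c')})
f=lambda a:np.array(a)/4+[157,44-75]
for a,b in[((185,510),(245,570)),((262,425),(330,465))]:
    n=np.cross(ray(w,f(a))[1],ray(w,f(b))[1]);d=np.cross(n,[0,0,1]);print(np.degrees(np.arctan2(d[1],d[0]))%180)
E
```

```text
clock: 7.5
position: [640.6, 74.3, 181.4]
ee_rot: [-3.142, 0.002, -2.95]
ft_force: [-1.1, -0.3, -0.8]
opening: 8.5
gripper_force: 50.0
[640.62159571  74.27618605 181.41466199] [-3.14153187e+00  1.82849871e-03 -2.94956000e+00]
[294.00852796 104.03941191]
244 64
55.15663801592177
70.94353721605962
```

View pics/w3c.png

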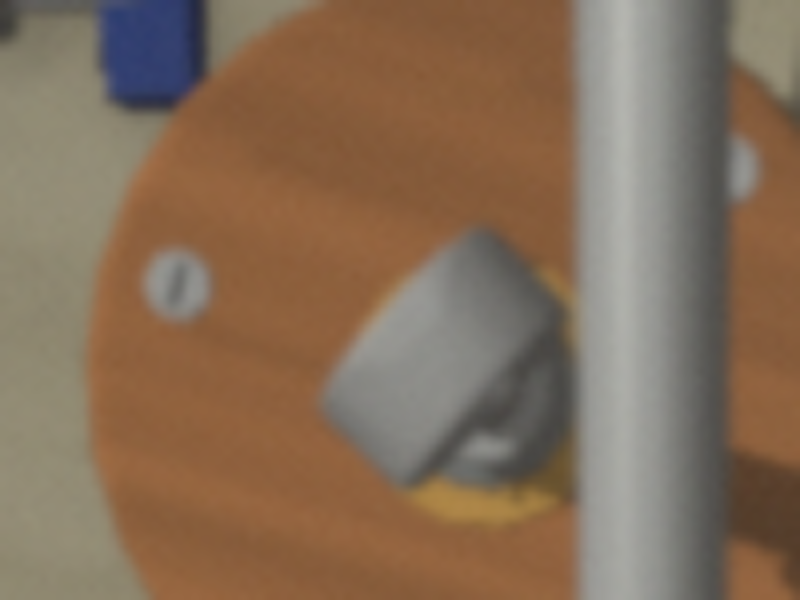

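The loop is a rectangle with crop corners (482,228), (558,300), (405,488) and (322,400), at scale 8 from origin (244,64). The short edges run along the hole's axis.

```bash
python3 - <<'E'
from h import *
w3=dict(np.load('w3.npz'));w2=dict(np.load('w2.npz'))
f3=lambda a:np.array(a)/8+[244,64]
f2=lambda a:np.array(a)/4+[157,44-75]
def lv(w,a,b):
    n=np.cross(ray(w,a)[1],ray(w,b)[1]);d=np.cross(n,[0,0,1]);return np.degrees(np.arctan2(d[1],d[0]))%180
for a,b in[((482,228),(558,300)),((322,400),(405,488)),((322,400),(482,228)),((405,488),(558,300))]: print(lv(w3,f3(a),f3(b)).round(1))
c3=f3(np.mean([(482,228),(558,300),(405,488),(322,400)],0));c2=f2(np.mean([(185,510),(245,570),(262,425),(330,465)],0))
print(c3,c2,tri([ray(w3,c3),ray(w2,c2)]),onz(w3,c3,90),onz(w2,c2,90))
t=snap('top');s=snap('side')
print(tri([ray(w3,c3),ray(w2,c2),ray(s,(304,217.2))]), [proj(t,(557,31,z)) for z in(90,104)])
# anchor circle centre from orange mask top view
hsv=cv2.cvtColor(t['color'],cv2.COLOR_RGB2HSV);m=cv2.inRange(hsv,(5,110,60),(18,255,255));m[:165]=0;m[228:]=0;m[:,:270]=0;m[:,335:]=0
cs=cv2.findContours(m,0,2)[0];c=max(cs,key=cv2.contourArea);h=cv2.convexHull(c);e=cv2.minEnclosingCircle(h);print(e,onz(t,e[0],28))
E
```

```text
58.4
54.3
146.1
150.2
[299.21875 108.25   ] [220.875  92.125] (array([560.20295693,  35.72398944,  94.26509925]), [np.float64(0.240913983232293), np.float64(0.24091398323203067)]) [560.22368709  35.31085306  90.        ] [559.7150053   34.20792028  90.        ]
(array([559.50755942,  33.93578157,  86.68697795]), [np.float64(1.1828240114686963), np.float64(0.8548009271963386), np.float64(0.6385420249673058)]) [array([302.28846972, 192.76227994]), array([301.88243143, 191.76775036])]
((302.5050964355469, 196.55447387695312), 22.688085556030273) [557.76690385  34.51477074  28.        ]
```

```bash
python3 -m jog '[[-4,25,0,-6.5],[-8,50,0,-13],[-11.5,79,0,-20],[-11.5,79,0,-27],[-11.5,79,0,-34],[-11.5,79,0,-41],[-11.5,79,0,-46],[-11.5,79,20,-46],[-11.5,79,45,-46],[-11.5,79,75,-46],[-11.5,79,97,-46],[-11.5,79,108,-46]]'
python3 -m jog '[[0,0,3,0],[0,0,3,0],[0,0,3,0]]'
python3 - <<'E'
from h import *
s=snap('wrist','w4'); print(s['obs']['q'].round(2),s['obs']['position'],s['obs']['ee_rot'])
np.savez('w4.npz',**{k:s[k] for k in('fx','fy','cx','cy','k1','Rc','c')})
p=proj(s,(559.5,34.8,90));print(p)
d=snap('side');im=s['color'][:,:,::-1]; x0,y0=(p-[75,50]).astype(int);y0=max(y0,0); print(x0,y0)
q=proj(d,(559.5,34.8,90));a,b=(q-[45,45]).astype(int);print(q,a,b)
cv2.imwrite('pics/w4c.png',np.hstack([cv2.resize(im[y0:y0+150,x0:x0+150],(400,400),interpolation=cv2.INTER_CUBIC),cv2.resize(d['color'][b:b+80,a:a+80,::-1],(400,400),interpolation=cv2.INTER_CUBIC)]))
E
```

```text
clock: 8.65
position: [632.2, 156.8, 67.3]
ee_rot: [3.135, -0.005, -2.141]
ft_force: [-0.3, -0.1, -2.0]
opening: 8.6
gripper_force: 50.0
clock: 8.9
position: [637.1, 156.8, 70.7]
ee_rot: [-3.14, 0.001, -2.142]
ft_force: [0.4, -0.5, -0.8]
opening: 8.5
gripper_force: 50.0
[ 0.11  0.5   1.44  0.    1.2  -2.46] [637.09767995 156.79474007  70.68223811] [-3.14002191e+00  1.33444378e-03 -2.14193375e+00]
[325.93495411 -32.57922419]
250 0
[303.47913917 216.02105374] 258 171
```

View pics/w4c.png

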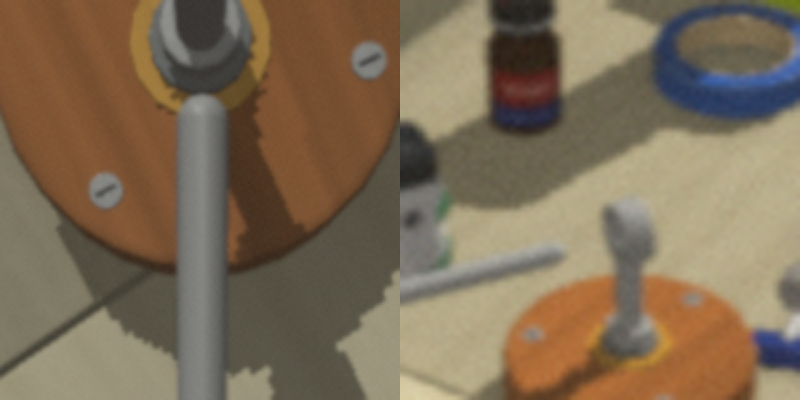

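The left crop shows the bar tip at (202,100), in line with the flange and washer centre at column 200. The right crop shows the bar's line reaching the loop at about y=237, against a loop centre of about 233.

```bash
python3 - <<'E'
from h import *
w=dict(np.load('w4.npz'));t=snap('top');d=snap('side');o=d['obs']
im=cv2.imread('pics/w4.png');im2=d['color'][:,:,::-1]
y=-2.142;tx=np.array([np.cos(y),np.sin(y),0]);ty=np.array([np.sin(y),-np.cos(y),0])
P=np.array(o['position']); f=lambda a:np.array(a)*150/400+[250,0]
# washer centre: fit ellipse on yellow mask ; bar centre columns
wc=onz(w,f((200,40)),31)
for name,p in(('washerL/R mid',(onz(w,f((131,40)),31)+onz(w,f((270,40)),31))/2),('flange',(onz(w,f((150,45)),36)+onz(w,f((251,45)),36))/2),('shank',(onz(w,f((176,10)),60)+onz(w,f((226,10)),60))/2),('tip',onz(w,f((202,108)),90)),('bar back',onz(w,f((203,380)),90))):
    print(name,((p-P)@tx).round(1),((p-P)@ty).round(2),p.round(1))
# side: loop centroid vs bar line, grey mask
g=lambda a:np.array(a)/5+[258,171]
L=g((629,233)); 
# point on bar's vertical plane (tip line) seen at loop position in side view
for z in(86,88,90,92): 
    e=P+tx*142; e=np.array([559.5,34.8,z]); print(z,(proj(d,e)*1-[258,171])*5+[400,0])
pr=lambda s:(proj(d,P+tx*s+[0,0,19.5-0])-[258,171])*5+[400,0]
print('bar model tip',pr(115),pr(80),'eye',pr(142))
E
```

```text
washerL/R mid 144.2 -0.48 [560.2  35.1  31. ]
flange 141.3 -0.48 [561.7  37.5  36. ]
shank 140.1 -0.36 [562.2  38.6  60. ]
tip 112.1 -0.2 [577.3  62.3  90. ]
bar back 61.9 -0.04 [604.3 104.6  90. ]
86 [627.45357356 232.90116289]
88 [627.42466878 229.007327  ]
90 [627.39569587 225.10526869]
92 [627.36665456 221.1949612 ]
bar model tip [561.87930799 240.45977589] [482.90235795 261.48427129] eye [621.360279   224.62628251]
```

```bash
python3 - <<'E'
from h import *
d=snap('side');o=d['obs'];im=d['color'].astype(float)
ims=[im]+[snap('side')['color'].astype(float) for _ in range(3)];im=np.mean(ims,0)
sat=im[:,:,0]-im[:,:,2]   # tan: red-blue large; steel ~0
y=o['ee_rot'][2];tx=np.array([np.cos(y),np.sin(y),0]);P=np.array(o['position'])
U=[];V=[];M=[]
for u in range(256,289,2):
    s=np.linspace(40,120,801);pp=np.array([proj(d,P+tx*k+[0,0,19.5]) for k in s]);i=np.argmin(abs(pp[:,0]-u));vm=pp[i,1]
    r=np.arange(int(vm)-4,int(vm)+9);wt=np.clip(np.median(sat[r,u])-sat[r,u],0,None);wt[wt<8]=0
    if wt.sum()>0: U.append(u);V.append((wt*r).sum()/wt.sum());M.append(vm)
U,V,M=map(np.array,(U,V,M));print((V-M).round(2));print(np.polyfit(U,V,1),np.polyfit(U,M,1))
q=np.polyval(np.polyfit(U,V,1),303.6)
a=sat[205:232,292:318];np.set_printoptions(linewidth=220);print(a.astype(int)[:, ::1])
print('bar line at 303.6:',q)
E
```

```text
[1.05 1.42 1.4  1.43 1.46 1.5  1.52 1.53 1.57 1.59 1.59]
[-2.47328995e-01  2.92719699e+02] [-2.65992780e-01  2.96448538e+02]
[[ 28  30  34  39  42  44  45  46  46  47  46  46  46  45  45  45  46  46  45  46  46  47  49  47  45  45]
 [ 31  37  41  43  45  45  46  45  45  46  47  47  46  46  45  45  45  46  47  47  46  47  46  46  45  47]
 [ 40  43  45  45  45  44  43  46  45  45  46  47  46  45  47  45  45  46  46  45  46  47  46  46  47  45]
 [ 44  45  44  45  44  44  45  44  45  45  45  48  46  46  45  44  46  45  45  45  45  44  45  45  47  45]
 [ 45  45  45  46  44  44  45  46  45  45  45  43  41  43  44  44  45  44  46  45  44  45  45  44  45  45]
 [ 46  46  47  46  46  45  45  43  40  37  32  28  26  28  36  42  45  45  46  45  46  45  45  45  45  46]
 [ 47  46  45  45  44  44  42  36  25  20  14  12  12  15  22  35  43  45  45  46  47  45  47  45  46  45]
 [ 46  46  44  45  47  45  36  21  13  11   8   8   8   8  14  27  40  44  46  45  46  48  45  46  47  45]
 [ 45  45  44  46  46  43  33  16   7   7   7   7   8   7   9  21  37  44  46  46  45  46  46  47  47  44]
 [ 44  46  4
[... 1252 characters left out ...]
48  46  45  46  46]
 [ 50  54  60  71  80  87  94  94  72  37  14   7   8  19  53  82  93  94  87  79  68  62  55  51  49  46]
 [ 74  87  96 104 111 114 119 114  88  42  14   8   8  21  61  99 114 115 112 106 102  96  87  76  65  57]
 [104 113 117 119 122 121 121 113  84  38  13   8   7  22  61  98 114 117 117 117 116 115 111 101  91  83]
 [117 119 120 122 120 119 117 110  81  38  12   8   8  21  62  99 113 118 118 118 118 115 101  81  68  74]
 [119 120 121 121 119 118 114 109  82  39  14   7   9  22  60  99 115 118 119 117 116 109  76  44  29  39]
 [121 122 120 118 116 114 114 110  86  43  15   8   8  21  60  99 114 118 117 114 115 106  82  49  35  50]]
bar line at 303.6: 217.63061568984608
```

The bar is in line sideways and about 1 mm low, so I'll raise it 1 mm and insert in stages, checking the force.

```bash
python3 -m jog '[[4,0,-1,0],[8,0,-1,0],[12,0,-1,0],[15,0,-1,0],[18,0,-1,0],[21,0,-1,0],[24,0,-1,0],[27,0,-1,0],[30,0,-1,0],[30,0,-1,0]]'
```

```text
clock: 10.13
position: [619.5, 130.7, 70.4]
ee_rot: [3.141, -0.0, -2.143]
ft_force: [0.9, 1.1, -0.5]
opening: 8.8
gripper_force: 50.0
```

```bash
python3 -m jog '[[4,0,0,0],[8,0,0,0],[12,0,0,0],[16,0,0,0],[20,0,0,0],[24,0,0,0],[28,0,0,0],[30,0,0,0],[30,0,0,0],[30,0,0,0]]'
python3 - <<'E'
from h import *
d=snap('side');w=snap('wrist');t=snap('top');f=cv2.resize
o=ctrl.get_obs();print(o['position'],o['ft_force'],o['torque'])
im=np.hstack([f(d['color'][171:251,258:338],(400,400),interpolation=2),f(w['color'][0:150,250:400],(400,400),interpolation=2)])
cv2.imwrite('pics/ins.png',im[:,:,::-1])
E
```

```text
clock: 10.97
position: [603.7, 105.8, 70.5]
ee_rot: [-3.142, 0.0, -2.143]
ft_force: [0.3, 0.6, -1.5]
opening: 8.8
gripper_force: 50.0
[603.79145083 106.0619663   70.46338076] [0.03671287 0.73912606 0.33705323] [ 0.21379284 -0.14210298  0.01230571]
```

View pics/ins.png

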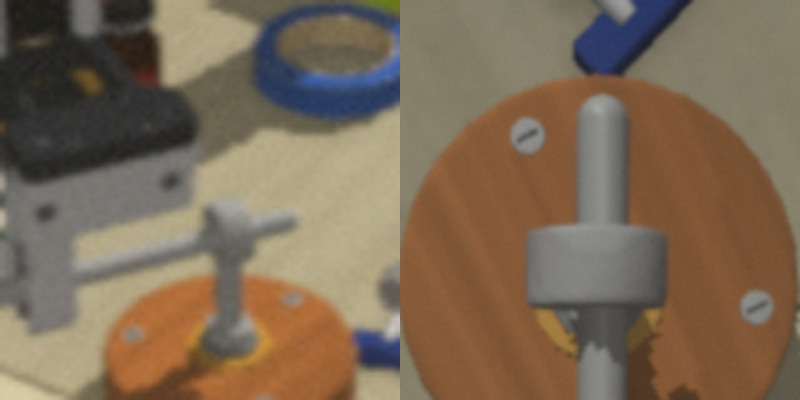

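The bar is through the loop: about 28 mm protrudes beyond it at right-crop (602,105), and it sits centred. Now I'll swing clockwise about the eye, measuring the moment.

```bash
cat > m.py <<'E'
from h import *
E=np.array([559.2,35.8])
F=[];T=[];P=[];Y=[]
for _ in range(4):
    viewer.snapshot('wrist');o=ctrl.get_obs();F.append(o['ft_force']);T.append(o['torque']);P.append(o['position']);Y.append(o['ee_rot'][2])
F,T,P=np.mean(F,0),np.mean(T,0),np.mean(P,0);y=np.mean(Y);r=(P[:2]-E)/1000
tx=np.array([np.cos(y),np.sin(y)]);ty=np.array([np.sin(y),-np.cos(y)])
a=np.degrees(np.arctan2(r[1],r[0]));
print('M %.3f Tz %.3f Fx %.2f Fy %.2f Fz %.2f | cw yaw %.2f pos %.2f L %.1f z %.1f t %.2f'%(T[2]+r[0]*F[1]-r[1]*F[0],T[2],F[:2]@tx,F[:2]@ty,F[2],np.degrees(-2.143-y),57.2-a,np.hypot(*r)*1000,P[2],o['clock']))
E
python3 m.py
python3 -m jog '[[0,-2.9,0,2],[0.2,-5.8,0,4],[0.45,-8.7,0,6],[0.8,-11.55,0,8],[0.8,-11.55,0,8]]' - 60 >/dev/null; python3 m.py
```

```text
M -0.020 Tz -0.022 Fx 0.22 Fy 0.02 Fz -1.07 | cw yaw -0.05 pos -0.43 L 83.2 z 70.5 t 11.32
M -0.012 Tz 0.038 Fx -0.01 Fy -0.61 Fz -0.98 | cw yaw 7.92 pos 7.59 L 83.0 z 70.4 t 11.93
```

```bash

python3 -m jog '[[0,-1.45,0,1],[0.05,-2.9,0,2],[0.1,-4.35,0,3],[0.2,-5.8,0,4],[0.3,-7.25,0,5],[0.45,-8.7,0,6],[0.45,-8.7,0,6]]' >/dev/null; python3 m.py
python3 -m jog '[[0,-1.45,0,1],[0.05,-2.9,0,2],[0.1,-4.35,0,3],[0.2,-5.8,0,4],[0.3,-7.25,0,5],[0.45,-8.7,0,6],[0.45,-8.7,0,6]]' >/dev/null; python3 m.py
```

```text
M -0.005 Tz 0.083 Fx 0.59 Fy -1.07 Fz -0.94 | cw yaw 13.97 pos 13.69 L 82.9 z 70.5 t 12.72
M 0.119 Tz 0.125 Fx 0.41 Fy -0.07 Fz -0.57 | cw yaw 19.97 pos 19.57 L 82.9 z 70.4 t 13.50
```

The drag is now felt (M≈0.12), with the slack taken up at about 15°. The shoulder should come at around 38 to 75°.

```bash

python3 -m jog '[[0,-1.45,0,1],[0.05,-2.9,0,2],[0.1,-4.35,0,3],[0.2,-5.8,0,4],[0.3,-7.25,0,5],[0.45,-8.7,0,6],[0.6,-10.1,0,7],[0.8,-11.55,0,8],[1,-13,0,9],[1.25,-14.4,0,10],[1.25,-14.4,0,10]]' >/dev/null; python3 m.py
python3 -m jog '[[0,-1.45,0,1],[0.05,-2.9,0,2],[0.1,-4.35,0,3],[0.2,-5.8,0,4],[0.3,-7.25,0,5],[0.3,-7.25,0,5]]' >/dev/null; python3 m.py
```

```text
M 0.121 Tz 0.082 Fx -0.11 Fy 0.48 Fz -1.25 | cw yaw 29.97 pos 29.70 L 82.9 z 70.5 t 14.62
M 0.148 Tz 0.095 Fx -0.92 Fy 0.64 Fz -1.00 | cw yaw 34.97 pos 34.75 L 82.9 z 70.5 t 15.32
```

```bash

python3 -m jog '[[0,-1.45,0,1],[0.05,-2.9,0,2],[0.1,-4.35,0,3],[0.15,-5.1,0,3.5],[0.15,-5.1,0,3.5]]' >/dev/null; python3 m.py
```

```text
M 0.170 Tz 0.090 Fx -1.16 Fy 0.97 Fz -0.70 | cw yaw 38.47 pos 38.22 L 82.9 z 70.5 t 15.93
```

Still loose. I'll continue in 3.5° steps, checking each one.

```bash

python3 -m jog '[[0,-1.45,0,1],[0.05,-2.9,0,2],[0.1,-4.35,0,3],[0.15,-5.1,0,3.5],[0.15,-5.1,0,3.5]]' >/dev/null; python3 m.py
```

```text
M 0.156 Tz 0.094 Fx -1.10 Fy 0.75 Fz -0.76 | cw yaw 41.97 pos 41.78 L 82.9 z 70.5 t 16.55
```

```bash

python3 -m jog '[[0,-1.45,0,1],[0.05,-2.9,0,2],[0.1,-4.35,0,3],[0.15,-5.1,0,3.5],[0.15,-5.1,0,3.5]]' >/dev/null; python3 m.py
```

```text
M 0.189 Tz 0.102 Fx -2.17 Fy 1.05 Fz -0.54 | cw yaw 45.47 pos 45.31 L 82.9 z 70.5 t 17.17
```

```bash

python3 -m jog '[[0,-1.45,0,1],[0.05,-2.9,0,2],[0.1,-4.35,0,3],[0.15,-5.1,0,3.5],[0.15,-5.1,0,3.5]]' >/dev/null; python3 m.py
```

```text
M 0.114 Tz 0.076 Fx -2.14 Fy 0.46 Fz -0.81 | cw yaw 48.97 pos 48.85 L 82.9 z 70.5 t 17.78
```

```bash

python3 -m jog '[[0,-1.45,0,1],[0.05,-2.9,0,2],[0.1,-4.35,0,3],[0.15,-5.1,0,3.5],[0.15,-5.1,0,3.5]]' >/dev/null; python3 m.py
```

```text
M 0.109 Tz 0.051 Fx -2.90 Fy 0.71 Fz -0.74 | cw yaw 52.47 pos 52.40 L 82.8 z 70.5 t 18.40
```

```bash

python3 -m jog '[[0,-1.45,0,1],[0.05,-2.9,0,2],[0.1,-4.35,0,3],[0.15,-5.1,0,3.5],[0.15,-5.1,0,3.5]]' >/dev/null; python3 m.py
```

```text
M 0.142 Tz 0.069 Fx -2.95 Fy 0.88 Fz -0.99 | cw yaw 55.97 pos 55.92 L 82.8 z 70.5 t 19.02
```

```bash

python3 -m jog '[[0,-1.45,0,1],[0.05,-2.9,0,2],[0.1,-4.35,0,3],[0.15,-5.1,0,3.5],[0.15,-5.1,0,3.5]]' >/dev/null; python3 m.py
```

```text
M 0.153 Tz 0.054 Fx -3.61 Fy 1.20 Fz -1.07 | cw yaw -300.53 pos 59.46 L 82.8 z 70.5 t 19.63
```

```bash

python3 -m jog '[[0,-1.45,0,1],[0.05,-2.9,0,2],[0.1,-4.35,0,3],[0.15,-5.1,0,3.5],[0.15,-5.1,0,3.5]]' >/dev/null; python3 m.py
```

```text
M 0.179 Tz 0.052 Fx -3.92 Fy 1.54 Fz -0.45 | cw yaw -297.03 pos 62.99 L 82.8 z 70.5 t 20.25
```

```bash

python3 -m jog '[[0,-1.45,0,1],[0.05,-2.9,0,2],[0.1,-4.35,0,3],[0.1,-4.35,0,3]]' >/dev/null; python3 m.py
```

```text
M 0.121 Tz 0.044 Fx -4.13 Fy 0.93 Fz -0.44 | cw yaw -294.03 pos 66.03 L 82.8 z 70.5 t 20.78
```

```bash

python3 -m jog '[[0,-1.45,0,1],[0.05,-2.9,0,2],[0.1,-4.35,0,3],[0.1,-4.35,0,3]]' >/dev/null; python3 m.py
```

```text
M 0.129 Tz 0.033 Fx -4.39 Fy 1.15 Fz -0.55 | cw yaw -291.03 pos 69.03 L 82.8 z 70.5 t 21.32
```

```bash

python3 -m jog '[[0,-1.45,0,1],[0.05,-2.9,0,2],[0.1,-4.35,0,3],[0.1,-4.35,0,3]]' >/dev/null; python3 m.py
```

```text
M 0.258 Tz 0.076 Fx -4.98 Fy 2.20 Fz -0.23 | cw yaw -288.03 pos 71.91 L 82.8 z 70.5 t 21.85
```

```bash

python3 -m jog '[[0,-1.45,0,1],[0.05,-2.9,0,2],[0.1,-4.35,0,3],[0.1,-4.35,0,3]]' >/dev/null; python3 m.py
```

```text
M 0.439 Tz 0.142 Fx -4.67 Fy 3.62 Fz -0.37 | cw yaw -285.04 pos 74.55 L 82.9 z 70.6 t 22.38
```

The shoulder came up: M rose from 0.13 to 0.44 between 70° and 75°. Now 8° more to nip it up.

```bash

python3 -m jog '[[0,-1.45,0,1],[0.05,-2.9,0,2],[0.1,-4.35,0,3],[0.2,-5.8,0,4],[0.2,-5.8,0,4]]' >/dev/null; python3 m.py
python3 -m jog '[[0,-1.45,0,1],[0.05,-2.9,0,2],[0.1,-4.35,0,3],[0.2,-5.8,0,4],[0.2,-5.8,0,4]]' >/dev/null; python3 m.py
```

```text
M 0.413 Tz 0.125 Fx -4.60 Fy 3.51 Fz -0.48 | cw yaw -281.04 pos 78.51 L 82.9 z 70.6 t 23.00
M 0.434 Tz 0.086 Fx -4.01 Fy 4.22 Fz -0.94 | cw yaw -277.04 pos 82.57 L 83.0 z 70.6 t 23.62
```

The moment plateaus at 0.43 with about 8° of nip. I'll back the bar off within the hole's slack and check that the forces are free.

```bash

python3 -m jog '[[0.1,4.35,0,-3],[0.45,8.7,0,-6],[1,13,0,-9],[1.8,17.25,0,-12],[2.8,21.5,0,-15],[2.8,21.5,0,-15]]' >/dev/null; python3 m.py
python3 - <<'E'
from h import *
s=snap('wrist','w5');p=proj(s,(559.3,35.5,97));print(p)
cv2.imwrite('pics/w5c.png',cv2.resize(s['color'][0:180,230:410,::-1],(540,540),interpolation=2))
E
```

```text
M 0.000 Tz -0.003 Fx -0.02 Fy 0.03 Fz -1.08 | cw yaw -291.98 pos 68.20 L 80.9 z 69.4 t 24.32
[324.16750665 101.26344797]
```

View pics/w5c.png

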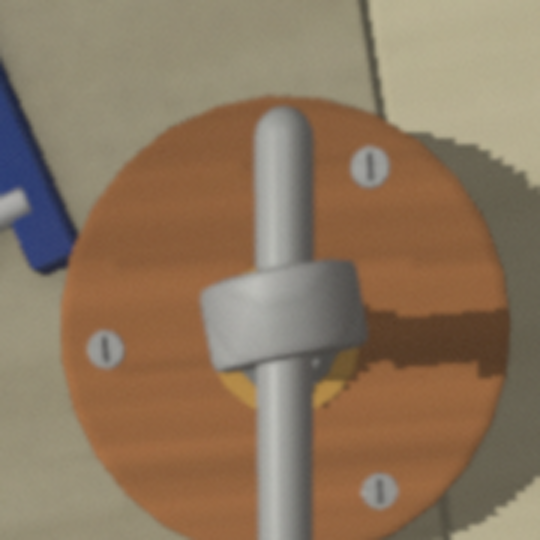

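The loop, at crop (205–365, 262–370), now sits about 12° counter-clockwise of the bar, and the forces are zero. I'll align the bar a bit more and recheck before drawing it out.

```bash

python3 -m jog '[[0.1,4.35,0,-3],[0.45,8.7,0,-6],[0.6,10.1,0,-7],[0.6,10.1,0,-7],[0.6,10.1,0,-7]]' >/dev/null; python3 m.py
python3 - <<'E'
from h import *
s=snap('wrist','w6')
im=s['color'].astype(int);sat=im[:,:,0]-im[:,:,2]
m=((sat<30)*255).astype('uint8');m[:,:255]=0;m[:,390:]=0;m[160:]=0
np.set_printoptions(linewidth=250)
for v in range(78,130,3): 
    w=np.where(m[v,270:380])[0]+270; print(v,w.min() if len(w) else '',w.max() if len(w) else '',len(w))
E
```

```text
M 0.009 Tz 0.017 Fx -0.32 Fy -0.09 Fz -0.64 | cw yaw -298.98 pos 61.14 L 82.7 z 70.4 t 24.98
78 315 333 19
81 315 333 19
84 316 333 18
87 313 346 34
90 301 349 49
93 298 349 52
96 298 349 52
99 298 349 52
102 298 350 53
105 270 350 54
108 270 351 54
111 299 351 53
114 299 350 52
117 300 341 42
120 310 339 30
123 313 337 25
126 316 333 18
129 316 333 18
```

Now aligned within about 5° with no contact forces, so I'll draw the bar straight out.

```bash

python3 -m jog '[[-3,0,0,0],[-7,0,0,0],[-12,0,0,0],[-17,0,0,0],[-22,0,0,0],[-27,0,0,0],[-32,0,0,0],[-37,0,0,0],[-42,0,0,0],[-47,0,0,0],[-53,0,0,0],[-60,0,0,0]]'
python3 m.py
```

```text
clock: 26.03
position: [702.1, 26.5, 70.4]
ee_rot: [3.142, -0.0, 3.076]
ft_force: [0.1, 0.0, -2.0]
opening: 8.6
gripper_force: 60.0
M 0.026 Tz -0.024 Fx -0.28 Fy 0.35 Fz -0.49 | cw yaw -299.03 pos 60.99 L 143.8 z 70.5 t 26.23
```

```bash

python3 -m jog '[[0,0,-10,0],[0,0,-30,0],[0,0,-55,0],[0,0,-75,0],[0,0,-80,0]]' >/dev/null
python3 -m jog '[[5,-10,0,-1],[17,-35,0,-3],[34,-70,0,-5],[51,-105,0,-7],[68,-140,0,-9],[85,-175,0,-11],[102,-210,0,-13],[119,-245,0,-15],[136,-280,0,-15],[153,-315,0,-15],[168,-350,0,-15],[179,-372,0,-15]]' >/dev/null
python3 -m jog '[[3,-6,0,0],[4.5,-9,0,0],[4.5,-9,0,0],[4.5,-9,0,0]]'
python3 - <<'E'
from h import *
s=snap('wrist','w7');o=s['obs'];P=np.array(o['position']);y=o['ee_rot'][2]
tx=np.array([np.cos(y),np.sin(y)]);ty=np.array([np.sin(y),-np.cos(y)]);d=np.array([493.6,-342.3])-P[:2]
print(P,y,'dx %.2f dy %.2f dz %.2f turn %.2f'%(d@tx,d@ty,P[2]-24.5,np.degrees(y+2.945)))
E
```

```text
clock: 27.98
position: [496.6, -341.5, 150.2]
ee_rot: [3.141, 0.0, -2.944]
ft_force: [0.8, 0.8, -1.8]
opening: 8.0
gripper_force: 60.0
[ 496.60595933 -341.48206098  150.21487693] -2.944157978688162 dx 3.11 dy -0.21 dz 125.71 turn 0.05
```

```bash

python3 -m jog '[[1,0,8,0],[2,0,25,0],[3,0,50,0],[3,0,75,0],[3,0,92,0],[3,0,102,0],[3,0,108,0],[3,0,112,0],[3,0,112,0],[3,0,112,0]]'
python3 - <<'E'
from h import *
s=snap('wrist','w8');o=s['obs'];P=np.array(o['position']);y=o['ee_rot'][2]
tx=np.array([np.cos(y),np.sin(y)]);ty=np.array([np.sin(y),-np.cos(y)]);d=np.array([493.6,-342.3])-P[:2]
print(P,y,'dx %.2f dy %.2f dz %.2f turn %.2f'%(d@tx,d@ty,P[2]-24.5,np.degrees(y+2.945)))
cv2.imwrite('pics/w8c.png',cv2.resize(s['color'][0:200,220:420,::-1],(600,600),interpolation=2))
E
```

```text
clock: 28.87
position: [494.0, -343.8, 39.4]
ee_rot: [-3.14, 0.001, -2.945]
ft_force: [0.7, -1.3, -1.0]
opening: 8.2
gripper_force: 60.0
[ 493.96563039 -343.78737713   39.38475685] -2.944852783677636 dx 0.07 dy 1.53 dz 14.88 turn 0.01
```

View pics/w8c.png

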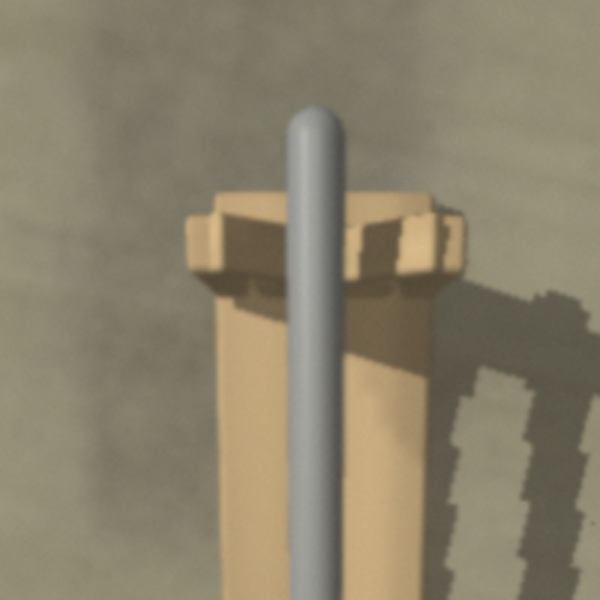

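The view shows the bar at column 315 between the post's arms (187–468, centre 327). The bar is about 2 mm to the left, which agrees with the measured dy of 1.5, so I'll correct that while lowering.

```bash

python3 -m jog '[[0,1,2,0],[0,1.7,4,0],[0,1.7,6,0],[0,1.7,8,0],[0,1.7,9.5,0],[0,1.7,10.5,0],[0,1.7,11,0],[0,1.7,11,0],[0,1.7,11,0]]'
python3 - <<'E'
from h import *
for _ in range(3): viewer.snapshot('top')
o=ctrl.get_obs();P=np.array(o['position']);y=o['ee_rot'][2]
tx=np.array([np.cos(y),np.sin(y)]);ty=np.array([np.sin(y),-np.cos(y)]);d=np.array([493.6,-342.3])-P[:2]
print(P,o['ft_force'],'dx %.2f dy %.2f dz %.2f turn %.2f'%(d@tx,d@ty,P[2]-24.5,np.degrees(y+2.945)))
E
```

```text
clock: 29.67
position: [492.8, -341.7, 27.4]
ee_rot: [3.142, -0.0, -2.945]
ft_force: [-0.0, 0.3, -0.5]
opening: 8.4
gripper_force: 60.0
[ 492.92232642 -341.77628227   27.55034857] [ 0.6115181   0.14808432 -0.22355223] dx -0.56 dy -0.65 dz 3.05 turn -0.01
```

```bash

python3 -m jog '[[-0.5,-0.6,1,0],[-0.5,-0.6,1.5,0],[-0.5,-0.6,2,0],[-0.5,-0.6,2.5,0],[-0.5,-0.6,2.8,0],[-0.5,-0.6,2.8,0],[-0.5,-0.6,2.8,0]]'
python3 - <<'E'
from h import *
for _ in range(3): viewer.snapshot('top')
o=ctrl.get_obs();print(o['position'],o['ft_force'],o['torque'])
E
```

```text
clock: 30.4
position: [493.5, -342.2, 24.7]
ee_rot: [3.142, 0.0, -2.945]
ft_force: [0.0, 0.5, -0.5]
opening: 8.4
gripper_force: 60.0
[ 493.45425144 -342.17334807   24.65214712] [ 0.0631531   0.44522245 -0.75073643] [ 0.10491776 -0.12375998 -0.01670496]
```

```bash

python3 -m jog '[[0,0,0.3,0],[0,0,0.3,0],[0,0,0.3,0],[0,0,0.3,0]]' - 3
python3 -m jog '[[0,0,0,0],[0,0,0,0],[0,0,0,0],[0,0,0,0],[0,0,0,0],[0,0,0,0]]' 40
python3 -m jog '[[0,0,-2,0],[0,0,-6,0],[0,0,-12,0],[0,0,-20,0],[0,0,-32,0],[0,0,-50,0],[0,0,-75,0],[0,0,-100,0],[0,0,-130,0],[0,0,-160,0],[0,0,-180,0],[0,0,-180,0]]'
python3 - <<'E'
from h import *
s=snap('wrist','w9');d=snap('side');t=snap('top')
im=np.hstack([cv2.resize(s['color'][40:280,220:460],(400,400),interpolation=2),cv2.resize(t['color'][160:300,270:510][:, :],(400,233),interpolation=2)[:,:] if 0 else cv2.resize(d['color'][130:270,270:470],(400,400),interpolation=2)])
cv2.imwrite('pics/end.png',im[:,:,::-1])
E
```

```text
clock: 30.88
position: [493.5, -342.3, 24.5]
ee_rot: [-3.141, 0.0, -2.945]
ft_force: [0.4, -0.0, 0.5]
opening: 9.8
gripper_force: 3.0
clock: 31.38
position: [493.5, -342.1, 24.3]
ee_rot: [3.142, -0.0, -2.945]
ft_force: [0.6, 0.2, -0.2]
opening: 37.6
gripper_force: 0.0
clock: 32.38
position: [496.4, -344.9, 212.3]
ee_rot: [-3.131, 0.008, -2.945]
ft_force: [0.5, 0.2, 0.6]
opening: 37.7
gripper_force: 0.0
```

View pics/end.png

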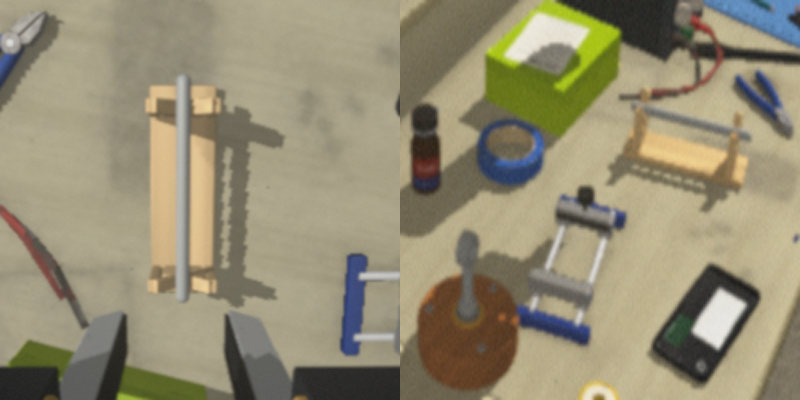

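The bar lies in both notches (left crop, (183,80) to (183,298)), the eye is upright, and nothing else has moved. Handing in.

```bash
python3 -m jog '[[0,0,0,0],[0,0,0,0],[0,0,0,0]]'; python3 -c "
from plant import workorder
print(workorder.sign_off())"
```

```text
clock: 32.78
position: [492.7, -341.5, 202.5]
ee_rot: [3.139, -0.002, -2.945]
ft_force: [-0.5, -0.2, -0.3]
opening: 37.7
gripper_force: 0.0
the job is handed in; nothing more can be done
None
```

The job is handed in at 32.8 s: I turned the eye clockwise with the bar until its shoulder came up firm, nipped it about 8–11° further (estimated from hand rotation and turning moment), then drew the bar out and laid it back in both notches of its rest.

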